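# Open the ratchet book rail for another book

## Task

Make room on the book rail: with a fingertip press the orange ratchet release down and, keeping it pressed, push the sliding jaw back along its bar, away from the books, until its red pointer is over the green marker; then let go so that the release springs back up. Only press and push: leave the marker where it is, and leave the books, stapler, bowl and tumbler standing undisturbed.

Things in the scene. Friction and masses are not known exactly. Their poses are not given: they have to be found in the camera images.
- rail: Ratchet book rail, 436 mm long, fixed to the desk. Origin on the desk under the bar. Its y axis runs along the bar: fixed end plate and beech deck (24 mm high, 130 mm wide) with three books at the -y end, end stop at y = +205 mm; z is up. The aluminium bar is 24 mm wide and high, with teeth 6 mm apart on its -x side and a white strip for the marker at its +x side.
- jaw: Sliding jaw on the bar, axes as the rail's. Origin on the bar's centre line at desk height, under the book-side face of its upright steel plate (90 mm wide, top at 105 mm). Behind it a black carriage, 50 mm wide, y = 6 to 118 mm, top at 55 mm. It starts 0 to 35 mm along its 160 mm way (towards +y), slides with about 3 N of friction and stays where it is left.
- release (a joint): Travel of the orange release paddle, m: 0 up, 0.010 fully down, straight down on a spring (2 to 5 N). The ratchet locks the jaw in +y (after up to 6 mm of play) unless the paddle is held more than about 4 mm down; towards -y it always slides, clicking. Let go, the paddle springs back up; it may stay up to 4 mm low where the pawl meets a tooth, which is in order.
- release_top (a point): Centre of the orange paddle's flat top, which is 46 mm (x) by 50 mm (y), 70 mm above the desk when up and 75 mm behind the plate's face; moves with the paddle. Its +y edge is 4 mm from the thumb stop. Axes as the rail's.
- stop_face (a point): Centre of the face of the black thumb stop, an upright wall on the carriage right behind the paddle, 54 mm wide and 14 mm thick, top 100 mm above the desk, 30 mm above the paddle. The face looks towards the paddle (-y): a finger standing on the paddle pushes the jaw in +y with it. Axes as the rail's.
- pointer (a point): Tip of the red pointer, a 4 mm wide finger on the +x side of the jaw's carriage, 60 mm behind the plate's face, 47 mm from the bar's centre line and 30 mm above the desk. Axes as the rail's.
- marker_mid (a point): Centre of the top of the green marker, a tab 20 mm long (along y), 36 mm wide and 18 mm high, beside the +x side of the bar; the pointer passes 9 mm above it. It says where the pointer has to end: same y along the rail. It is stiff on its strip and must not be moved. Axes as the rail's.
- book_blue: Blue pocket book standing on the deck next to the end plate, 34 mm thick (y), 148 mm wide, 105 mm high. Origin at the middle of its underside.
- book_yellow: Yellow pocket book standing in the middle, 40 mm thick, 148 mm wide, 105 mm high. Origin at the middle of its underside.
- book_green: Green pocket book standing nearest the jaw, 44 mm thick, 148 mm wide, 105 mm high. Origin at the middle of its underside.
- stapler: Red plastic stapler on the desk, 140 mm long (its y), 36 mm wide, 51 mm high. Origin at the middle of its underside.
- bowl: White ceramic bowl, 140 mm across, 55 mm high. Origin at the middle of its underside.
- tumbler: Glass tumbler, 72 mm across, 95 mm high. Origin at the middle of its underside.
Things that resemble listed ones, but are neither listed nor needed, are in the scene too. There is more than one size of the stapler; the one meant has the size given above. Leave any pink look-alike of the book_blue alone.

How it is judged:
By the outcome, as a careful person would: the job done as asked, in the order asked, and still so for the second after the job is handed in, with the robot touching nothing.
It also fails if it takes over 42 s, if anything falls off the work surface, if the arm or the gripper's body presses on something with over 40 N, if the wrist force passes 120 N, or if a joint passes its speed limit or range.

## Robot

A 6-joint arm with a two-finger parallel gripper is mounted at the origin on the work surface. World frame = base frame: x ahead of the robot, y to its left, z up, the work surface at z = 0. Lengths are in m, angles in degrees, forces in N, time in s.
With the tool pointing down it reaches from about 0.25 to 0.725 m from the base axis. Payload 9.7 kg.
Tool frame: the origin (TCP) lies midway between the tips of the shut fingers; the grasp point (between the pads) lies 19 mm behind it; z points along the fingers, y is the line along which they close (so a half turn about z gives the same grasp; the last joint's range is limited). The gripper opens to 85 mm and grips with 20 to 120 N. Pads are 22 mm wide; open, the fingers measure 114 mm over their backs; the gripper's body (76 mm by 85 mm) begins 54 mm behind the grasp point. The pads swing forward as they close: fully open they stand 13 mm farther back than shut.
Start: joints at [69.213, 4.979, 10.078, 95.1, 0, 90], TCP at [0.195, 0.514, 0.231] pointing down, gripper open.
Joint ranges: [-179.16, 179.16], [-48.56, 103.87], [-65.8, 70.77], [-126.05, 130.52], [-82.76, 87.17], [-180, 180]. Speed limits (degrees/s): [127.2, 127.2, 147.25, 180, 180, 180].

## Interface

Orientations are given as [roll, pitch, yaw] about the fixed x, y, z axes, in that order (R = Rz(yaw) Ry(pitch) Rx(roll)).
In Python, from workcell import bot gives the robot as it stands.
- The arm moves only by the shell command python3 -m crank 'ROWS' [FORCE]. ROWS is JSON, a list of rows, each an object with "gripper": the finger opening in mm, from 0 to 85.4; "travel": the shift along the tool's x, y, z in mm, a list of three; "twist": the turn, a rotation vector about the tool's x, y, z in rad, a list of three. In form: [{"gripper": gripper, "travel": [tx, ty, tz], "twist": [rx, ry, rz]}, ...]. A call has 1 to 12 rows; each row shifts and turns the commanded pose from where the row before left it, along the tool's axes as they then stand; what a row does not reach is not made up. A row lasts 1/8 s, in which the tool goes at most 62.5 mm and 10.7 degrees, less where a joint would pass 70% of its speed; a pose out of reach is approached as far as the arm can. A call is refused whole if a number of a shift passes 62.5 or a number of a turn 0.188, either way. A call with a gripper value outside its range is refused whole. The fingers move at their own pace and stop on an object; FORCE is the grip in N (left out, the last holds). Time passes only in rows, so rows that do not move let the fingers close. It gives the time, the measured TCP pose, the force, the opening and the grip force at its end, in the units of the state.
- bot.get_obs(): the state, without advancing time (a new reading comes with each control period).
- bot.camera(name): name is "side" or "top" or "wrist"; returns the picture (480x640x3 uint8, red, green, blue); there is no depth.
- bot.calibration(name): a dict with "vfov" (degrees; the focal length in pixels is half the picture's height over the tangent of half this angle, whatever the lens; pixels are square), "cx", "cy" (the principal point, pixels), "camera_from_world" (4x4, takes a point from world to camera coordinates). Camera axes: x right, y down, z forward; pixel columns grow to the right and rows downward; lengths in m; the calibration is good to about 2 mm. A picture is of the moment at which its call begins: read the wrist's pose just before it. calibration takes no time and is no camera call; for the wrist camera it gives the pose at the moment of the call.
- bot.job_done(): hands the job in; it is judged then, once.
The state is a dict: "time": time; "q": joint angles; "qd": joint speeds; "joint_efforts": joint torques, N m; "ee_pos": TCP position; "tcp_rot": TCP orientation; "wrist_force": force on the tool from outside, world axes, zero at the start; "torque": the same for the moment, N m; "opening": finger opening in m; "grasp_force": force on a finger pad.
Only numpy, scipy, OpenCV 4.12 (cv2) and the standard library are available. Lean on these libraries where they do the work, as an engineer would, in place of code of your own. Each camera call takes 0.05 s, during which the arm holds its last target. There are 200 camera calls.

## Working session

There is one attempt and no reset: what is moved stays moved. The work goes in short steps, Python scripts to look and compute and a shell command to move; the robot and the scene stay as the last step left them, time stands still between calls to the robot, and variables do not carry over. Pictures are saved under pics/ and viewed, at most 10 in all, crops included, and the job is handed in when it is done.

```bash
mkdir -p pics
cat > h.py <<'E'
import numpy as np, cv2
from workcell import bot
def save(img,n): cv2.imwrite(f'pics/{n}.png',cv2.cvtColor(img,cv2.COLOR_RGB2BGR))
def ray(c,u,v):
    f=240/np.tan(np.radians(c['vfov'])/2); M=np.array(c['camera_from_world']); R,t=M[:3,:3],M[:3,3]
    return -R.T@t, R.T@np.array([(u-c['cx'])/f,(v-c['cy'])/f,1])
def onz(c,u,v,z):
    o,d=ray(c,u,v); return o+d*(z-o[2])/d[2]
def proj(c,p):
    f=240/np.tan(np.radians(c['vfov'])/2); M=np.array(c['camera_from_world']); q=M[:3,:3]@p+M[:3,3]
    return q[:2]/q[2]*f+[c['cx'],c['cy']]
E
python3 - <<'E'
from h import *
for n in('top','side'): 
    save(bot.camera(n),n); c=bot.calibration(n); print(n,c)
o=bot.get_obs(); print(o)
E
```

```text
top {'vfov': 42.73436434706603, 'cx': 324.9724449309829, 'cy': 238.26681694842807, 'camera_from_world': array([[ 0.00683646, -0.9999471 , -0.00768537, -0.09768897],
       [-0.99632123, -0.00615472, -0.08547582,  0.61423446],
       [ 0.085424  ,  0.00824145, -0.9963106 ,  1.51024516],
       [ 0.        ,  0.        ,  0.        ,  1.        ]])}
side {'vfov': 57.16019779710981, 'cx': 317.13389974606207, 'cy': 232.90845338648006, 'camera_from_world': array([[-0.984648  , -0.17452295,  0.0031714 ,  0.56086399],
       [-0.11357747,  0.62678918, -0.77086671,  0.18643121],
       [ 0.13254613, -0.75939256, -0.63698858,  0.94634098],
       [ 0.        ,  0.        ,  0.        ,  1.        ]])}
{'time': 0.1, 'q': array([ 6.92117101e+01,  5.00897000e+00,  1.00373644e+01,  9.50989626e+01,
       -3.25839215e-03,  9.00010554e+01]), 'qd': array([ 0.04559751, -0.17518171,  0.12041694,  0.02491623, -0.01203377,
        0.03419961]), 'joint_efforts': array([ 2.91503766e-04, -5.21558475e+01,  4.65654266e+01,  1.60783710e-02,
        3.56472697e-05,  3.41375141e-05]), 'ee_pos': array([0.1951444 , 0.51399203, 0.23062957]), 'tcp_rot': array([-1.79929432e+02,  3.25968951e-03,  1.59210659e+02]), 'wrist_force': array([0.59190519, 0.38030539, 0.54791025]), 'torque': array([-0.00033187, -0.03510189, -0.04962686]), 'grasp_force': 0.0, 'opening': 0.08529620722000747}
```

View pics/top.png

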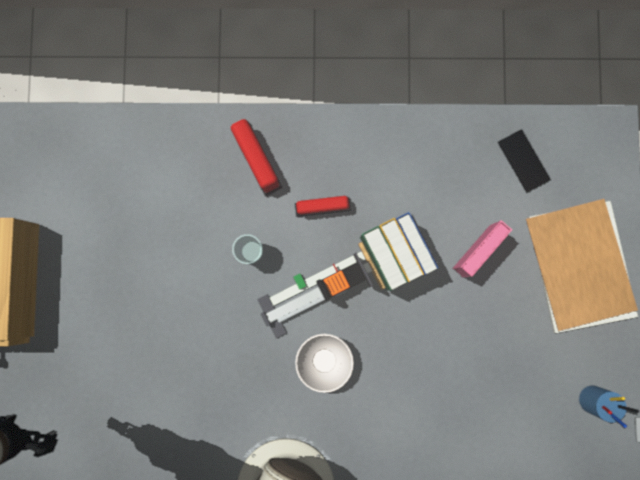

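View pics/side.png

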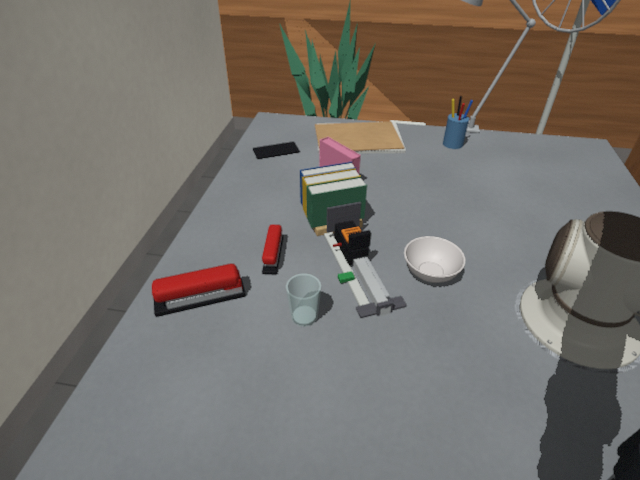

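The top view shows the orange paddle at (337,284), the green marker at (299,282), and the red pointer near (337,266). The books are at (400,252) and the rail's end stop is near (272,318). Next I'll measure these by colour mask.

Run:
```python
from h import *
C={n:bot.calibration(n) for n in('top','side')}
def mask(n,f,roi):
    im=cv2.imread(f'pics/{n}.png'); h=cv2.cvtColor(im,cv2.COLOR_BGR2HSV); m=cv2.inRange(h,*f); z=np.zeros_like(m); a,b,c,d=roi; z[b:d,a:c]=m[b:d,a:c]
    k,l,s,ce=cv2.connectedComponentsWithStats(z); return [(s[i][4],s[i][:4].tolist(),ce[i].round(1)) for i in range(1,k) if s[i][4]>4], z
G=((50,120,60),(80,255,255)); O=((5,150,120),(16,255,255)); R=((0,150,90),(3,255,255))
roi={'top':(255,225,375,340),'side':(325,215,410,320)}
for n in roi:
  for nm,f,z in(('green',G,.018),('orange',O,.07),('red',R,.03)):
    L,m=mask(n,f,roi[n])
    for a in L: print(n,nm,a,onz(C[n],*a[2],z).round(4))
im=cv2.imread('pics/top.png')[225:345,250:410]; cv2.imwrite('pics/crop.png',cv2.resize(im,None,fx=5,fy=5,interpolation=cv2.INTER_CUBIC))
```

```text
top green (np.int32(76), [295, 275, 10, 13], array([299.4, 281. ])) [ 0.5078 -0.0303  0.018 ]
top orange (np.int32(376), [323, 271, 27, 25], array([336.4, 282.8])) [ 0.5032 -0.1224  0.07  ]
side green (np.int32(124), [338, 272, 16, 11], array([345.3, 276.8])) [ 0.5073 -0.0215  0.018 ]
side orange (np.int32(127), [341, 226, 20, 16], array([349.4, 231.4])) [ 0.5127 -0.1243  0.07  ]
side red (np.int32(14), [333, 243, 9, 3], array([337.5, 244.2])) [ 0.5396 -0.1183  0.03  ]
```

View pics/crop.png

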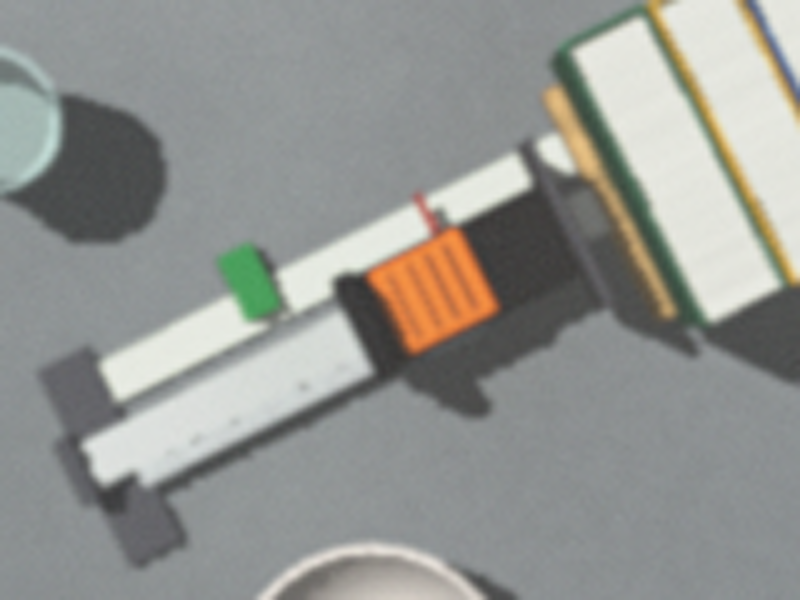

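The enlarged crop shows the pointer tip at (333.6,264.2), the marker centre at about (299.8,281.6), and the thumb stop just left of the paddle. I'll work out the rail axes and the distance to push.

Run:
```python
from h import *
c=bot.calibration('top'); F=lambda a,b,z: onz(c,250+(a+.5)/5-.5,225+(b+.5)/5-.5,z)
a,b=F(100,365,.01),F(522,153,.01); Y=(a-b)/np.linalg.norm(a-b); X=np.array([Y[1],-Y[0],0])
print('Y',Y.round(3),'ang',np.degrees(np.arctan2(Y[1],Y[0])))
P=F(418,196,.03); M=F(249,280,.018)
# paddle top corners
pc=np.mean([F(*q,.07) for q in((367,275),(460,228),(499,307),(412,354))],axis=0)
tops=[F(*q,.07) for q in((367,275),(460,228),(499,307),(412,354))]
print('sizes',[np.linalg.norm(tops[i]-tops[i-1]).round(4) for i in range(4)])
for n,p in(('ptr',P),('mark',M),('pad',pc)): print(n,p.round(4),'rail xy',(p@X).round(4),(p@Y).round(4))
print('push',(M-P)@Y, 'expect pad-ptr: x -.047 y +.015', (pc-P)@X,(pc-P)@Y)
tgt=pc; o=bot.get_obs(); print('delta to pad',(tgt-o['ee_pos']).round(4))
# in tool axes
from scipy.spatial.transform import Rotation as Ro
T=Ro.from_euler('xyz',o['tcp_rot'],degrees=True); print('tool axes delta mm',(T.inv().apply(tgt-o['ee_pos'])*1000).round(1))
```

```text
Y [-0.455  0.891  0.   ] ang 117.03574666263589
sizes [np.float64(0.0438), np.float64(0.0504), np.float64(0.0425), np.float64(0.0477)]
ptr [ 0.5509 -0.1146  0.03  ] rail xy 0.4386 -0.3525
mark [ 0.5088 -0.0303  0.018 ] rail xy 0.4394 -0.2583
pad [ 0.5033 -0.1227  0.07  ] rail xy 0.3925 -0.338
push 0.0942081440276083 expect pad-ptr: x -.047 y +.015 -0.046045436438237566 0.014495375142396943
delta to pad [ 0.3081 -0.6366 -0.1606]
tool axes delta mm [-514.  -485.6  161.3]
```

```bash
python3 -m crank '[{"gripper":0,"travel":[-43,-40,0],"twist":[0,0,0]},{"gripper":0,"travel":[-43,-40,0],"twist":[0,0,0]},{"gripper":0,"travel":[-43,-40,0],"twist":[0,0,0]},{"gripper":0,"travel":[-43,-40,0],"twist":[0,0,0]},{"gripper":0,"travel":[-43,-40,0],"twist":[0,0,0]},{"gripper":0,"travel":[-43,-40,0],"twist":[0,0,0]},{"gripper":0,"travel":[-43,-40,0],"twist":[0,0,0]},{"gripper":0,"travel":[-43,-40,0],"twist":[0,0,0]},{"gripper":0,"travel":[-43,-40,0],"twist":[0,0,0]},{"gripper":0,"travel":[-43,-40,0],"twist":[0,0,0]},{"gripper":0,"travel":[-43,-40,0],"twist":[0,0,0]},{"gripper":0,"travel":[-41,-46,0],"twist":[0,0,0]}]' 40
python3 -m crank '[{"gripper":0,"travel":[0,0,10],"twist":[0,0,0.184]},{"gripper":0,"travel":[0,0,10],"twist":[0,0,0.184]},{"gripper":0,"travel":[0,0,10],"twist":[0,0,0.184]},{"gripper":0,"travel":[0,0,10],"twist":[0,0,0.184]},{"gripper":0,"travel":[0,0,0],"twist":[0,0,0]},{"gripper":0,"travel":[0,0,0],"twist":[0,0,0]}]'
cat > st.py <<'E'
from h import *
from scipy.spatial.transform import Rotation as Ro
o=bot.get_obs();T=Ro.from_euler('xyz',o['tcp_rot'],degrees=True)
Y=np.array([-.455,.891,0]);X=np.array([.891,.455,0]);p=o['ee_pos']
print(o['time'],p.round(4),o['tcp_rot'].round(2),'rail-rel-pad mm',((p@X-.3925)*1e3).round(1),((p@Y+.338)*1e3).round(1),'F rail',(o['wrist_force']@X).round(1),(o['wrist_force']@Y).round(1),o['wrist_force'][2].round(1),o['opening'])
E
python3 st.py; python3 -c "
from h import *
save(bot.camera('wrist'),'w1')"
```

```text
time: 1.6
ee_pos: [0.5038, -0.1245, 0.2309]
tcp_rot: [180.0, -0.0, 159.2]
wrist_force: [0.8, -0.6, 0.1]
opening: 0.0002
grasp_force: 0.0
time: 2.35
ee_pos: [0.5033, -0.1225, 0.1915]
tcp_rot: [180.0, 0.0, 117.3]
wrist_force: [-0.6, -1.2, -0.3]
opening: 0.0001
grasp_force: 0.0
2.35 [ 0.5033 -0.1225  0.1915] [180.     0.   117.28] rail-rel-pad mm 0.1 -0.2 F rail -1.1 -0.8 -0.3 7.677514415999755e-05
```

View pics/w1.png

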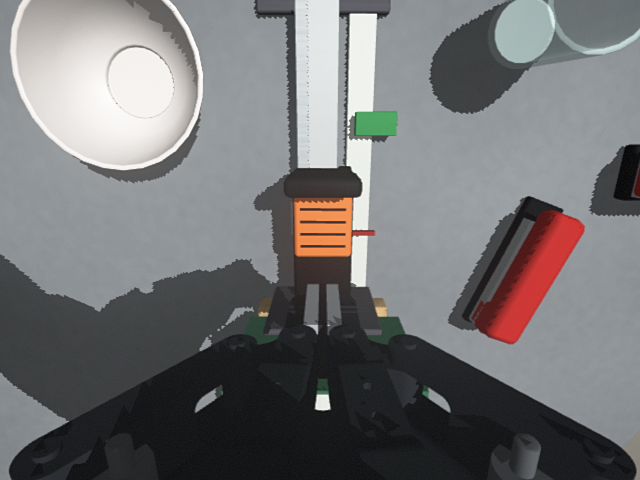

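The wrist view shows the paddle at (323,227), the pointer tip at (374,233), the marker at (376,124), and the stop at (323,183). I'll check these against the first estimates.

```bash
cat > wm.py <<'E'
from h import *
import sys
Y=np.array([-.455,.891,0]);X=np.array([.891,.455,0])
c=bot.calibration('wrist'); im=bot.camera('wrist'); save(im,sys.argv[1])
h=cv2.cvtColor(im,cv2.COLOR_RGB2HSV)
def big(lo,hi,roi):
    m=cv2.inRange(h,lo,hi); z=np.zeros_like(m);a,b,e,d=roi; z[b:d,a:e]=m[b:d,a:e]
    k,l,s,ce=cv2.connectedComponentsWithStats(z); i=1+np.argmax(s[1:,4]); return s[i],ce[i]
s,ce=big((50,100,100),(75,255,255),(250,0,450,240)); g=onz(c,*ce,.018); print('green',s,ce.round(1),'rail',(g@X).round(4),(g@Y).round(4))
s,ce=big((0,150,60),(3,255,255),(330,60,450,300)); r=onz(c,s[0]+s[2]-1,ce[1],.03); print('red',s,ce.round(1),(r@X).round(4),(r@Y).round(4))
try:
    s,ce=big((5,150,120),(16,255,255),(250,60,400,300)); p=onz(c,s[0]+s[2]/2,s[1]+s[3]/2,.07); print('pad',s,(p@X).round(4),(p@Y).round(4))
except Exception as e: print(e)
print('push left mm',((g-r)@Y*1e3).round(1))
E
python3 wm.py w2
```

```text
green [355 112  42  23 940] [375.4 123. ] rail 0.4371 -0.2554
red [352 231  22   4  85] [362.9 232.5] 0.4375 -0.3507
pad [ 294  198   58   59 2778] 0.3917 -0.3351
push left mm 95.3
```

```bash
python3 -m crank '[{"gripper":0,"travel":[8,0,40],"twist":[0,0,0]},{"gripper":0,"travel":[0,0,40],"twist":[0,0,0]},{"gripper":0,"travel":[0,0,30],"twist":[0,0,0]},{"gripper":0,"travel":[0,0,7],"twist":[0,0,0]},{"gripper":0,"travel":[0,0,4],"twist":[0,0,0]},{"gripper":0,"travel":[0,0,4],"twist":[0,0,0]},{"gripper":0,"travel":[0,0,3],"twist":[0,0,0]},{"gripper":0,"travel":[0,0,1],"twist":[0,0,0]},{"gripper":0,"travel":[0,0,0],"twist":[0,0,0]}]'; python3 st.py; python3 wm.py w3
```

```text
time: 3.58
ee_pos: [0.5003, -0.1157, 0.0629]
tcp_rot: [179.9, 0.1, 117.0]
wrist_force: [3.4, -0.4, 3.1]
opening: -0.0001
grasp_force: 1.9
3.575 [ 0.5003 -0.1157  0.0629] [1.7992e+02 7.0000e-02 1.1705e+02] rail-rel-pad mm 0.7 7.3 F rail 2.9 -1.9 3.1 -6.673603895714805e-05
green [ 376  112   71   40 2695] [410.2 131.6] rail 0.4373 -0.2552Traceback (most recent call last):
  File "wm.py", line 10, in <module>
    s,ce=big((0,150,60),(3,255,255),(330,60,450,300)); r=onz(c,s[0]+s[2]-1,ce[1],.03); print('red',s,ce.round(1),(r@X).round(4),(r@Y).round(4))
         ~~~^^^^^^^^^^^^^^^^^^^^^^^^^^^^^^^^^^^^^^^^^
  File "wm.py", line 8, in big
    k,l,s,ce=cv2.connectedComponentsWithStats(z); i=1+np.argmax(s[1:,4]); return s[i],ce[i]
                                                      ~~~~~~~~~^^^^^^^^^
    return _wrapfunc(a, 'argmax', axis=axis, out=out, **kwds)
    return bound(*args, **kwds)
ValueError: attempt to get argmax of an empty sequence
```

```bash
python3 -m crank '[{"gripper":0,"travel":[4,0,1],"twist":[0,0,0]},{"gripper":0,"travel":[4,0,0],"twist":[0,0,0]},{"gripper":0,"travel":[4,0,0],"twist":[0,0,0]},{"gripper":0,"travel":[4,0,0],"twist":[0,0,0]},{"gripper":0,"travel":[4,0,0],"twist":[0,0,0]},{"gripper":0,"travel":[4,0,0],"twist":[0,0,0]},{"gripper":0,"travel":[0,0,0],"twist":[0,0,0]}]'; python3 st.py; python3 -c "
from h import *
save(bot.camera('wrist'),'w4')"
```

```text
time: 4.5
ee_pos: [0.4883, -0.0935, 0.0612]
tcp_rot: [-180.0, -0.1, 117.1]
wrist_force: [0.1, 0.4, 3.7]
opening: -0.0004
grasp_force: 2.2
4.5 [ 0.4883 -0.0935  0.0612] [-1.7999e+02 -5.0000e-02  1.1707e+02] rail-rel-pad mm 0.0 32.5 F rail 0.3 0.3 3.7 -0.0003635751233459044
```

View pics/w4.png

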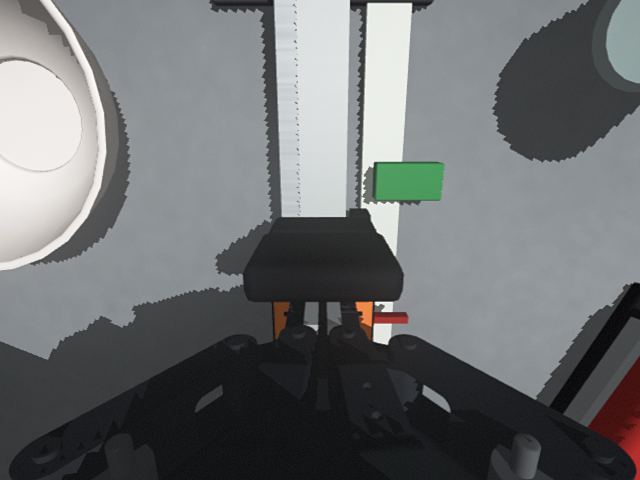

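The finger is at the stop and the paddle is down. The pointer at (396,318) and the marker at (408,182) are both visible.

```bash
sed -i 's/(330,60,450,300)/(370,60,450,345)/' wm.py; python3 wm.py w5
```

```text
green [ 375  163   69   37 2443] [408.7 180.9] rail 0.4371 -0.2551
red [374 313  34  10 280] [389.4 318. ] 0.4387 -0.3305
attempt to get argmax of an empty sequence
push left mm 75.4
```

```bash
python3 -m crank '[{"gripper":0,"travel":[5,0,0],"twist":[0,0,0]},{"gripper":0,"travel":[6,0,0],"twist":[0,0,0]},{"gripper":0,"travel":[6,0,0],"twist":[0,0,0]},{"gripper":0,"travel":[6,0,0],"twist":[0,0,0]},{"gripper":0,"travel":[6,0,0],"twist":[0,0,0]},{"gripper":0,"travel":[6,0,0],"twist":[0,0,0]},{"gripper":0,"travel":[6,0,0],"twist":[0,0,0]},{"gripper":0,"travel":[6,0,0],"twist":[0,0,0]},{"gripper":0,"travel":[6,0,0],"twist":[0,0,0]},{"gripper":0,"travel":[5,0,0],"twist":[0,0,0]},{"gripper":0,"travel":[3,0,0],"twist":[0,0,0]},{"gripper":0,"travel":[0,0,0],"twist":[0,0,0]}]'; python3 st.py; python3 wm.py w6
```

```text
time: 6.1
ee_pos: [0.4607, -0.0393, 0.0612]
tcp_rot: [-180.0, -0.1, 117.1]
wrist_force: [-0.0, 0.3, 4.5]
opening: 0.0001
grasp_force: 2.2
6.1 [ 0.4607 -0.0393  0.0612] [-1.8000e+02 -6.0000e-02  1.1707e+02] rail-rel-pad mm 0.1 93.4 F rail 0.1 0.3 4.5 6.381375373766307e-05Traceback (most recent call last):
  File "wm.py", line 9, in <module>
    s,ce=big((50,100,100),(75,255,255),(250,0,450,240)); g=onz(c,*ce,.018); print('green',s,ce.round(1),'rail',(g@X).round(4),(g@Y).round(4))
         ~~~^^^^^^^^^^^^^^^^^^^^^^^^^^^^^^^^^^^^^^^^^^^
  File "wm.py", line 8, in big
    k,l,s,ce=cv2.connectedComponentsWithStats(z); i=1+np.argmax(s[1:,4]); return s[i],ce[i]
                                                      ~~~~~~~~~^^^^^^^^^
    return _wrapfunc(a, 'argmax', axis=axis, out=out, **kwds)
    return bound(*args, **kwds)
ValueError: attempt to get argmax of an empty sequence
```

View pics/w6.png

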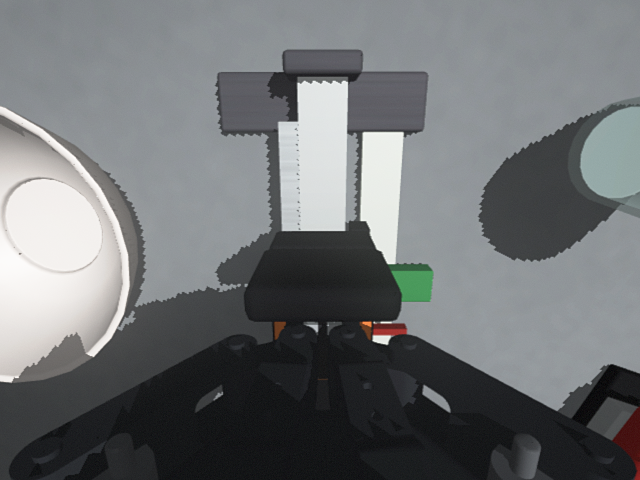

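The jaw has followed. The pointer is at (390,328) and the marker at (412,283), with the stop hiding part of the marker. I'll widen the search areas.

```bash
sed -i 's/(250,0,450,240)/(250,0,450,400)/;s/(370,60,450,345)/(370,60,450,400)/' wm.py; python3 wm.py w7
```

```text
green [ 391  270   42   32 1054] [413.9 283.9] rail 0.4446 -0.2541
red [373 324  33  11 308] [389.  329.1] 0.4382 -0.2767
attempt to get argmax of an empty sequence
push left mm 22.6
```

```bash
python3 -m crank '[{"gripper":0,"travel":[2,0,0],"twist":[0,0,0]},{"gripper":0,"travel":[2,0,0],"twist":[0,0,0]},{"gripper":0,"travel":[2,0,0],"twist":[0,0,0]},{"gripper":0,"travel":[2,0,0],"twist":[0,0,0]},{"gripper":0,"travel":[2,0,0],"twist":[0,0,0]},{"gripper":0,"travel":[2,0,0],"twist":[0,0,0]},{"gripper":0,"travel":[2,0,0],"twist":[0,0,0]},{"gripper":0,"travel":[1,0,0],"twist":[0,0,0]},{"gripper":0,"travel":[0,0,0],"twist":[0,0,0]}]'; python3 st.py; python3 wm.py w8
python3 - <<'E'
from h import *
c=bot.calibration('top');im=bot.camera('top'); save(im,'top2'); Y=np.array([-.455,.891,0]);X=np.array([.891,.455,0])
h=cv2.cvtColor(im,cv2.COLOR_RGB2HSV)
for nm,lo,hi in(('g',(50,100,60),(80,255,255)),('r',(0,90,60),(4,255,255))):
    m=cv2.inRange(h,lo,hi)[250:300,280:325]; k,l,s,ce=cv2.connectedComponentsWithStats(m)
    for i in range(1,k): print(nm,s[i],ce[i]+[280,250],[float((onz(c,*(ce[i]+[280,250]),.018 if nm=='g' else .03)@q).round(4)) for q in(X,Y)])
E
```

```text
time: 7.32
ee_pos: [0.454, -0.0262, 0.0613]
tcp_rot: [-180.0, -0.0, 117.1]
wrist_force: [0.4, -1.6, 5.0]
opening: -0.0002
grasp_force: 2.1
7.325 [ 0.454  -0.0262  0.0613] [-1.8000e+02 -2.0000e-02  1.1706e+02] rail-rel-pad mm 0.1 108.1 F rail -0.3 -1.6 5.0 -0.00015050820759697543
green [392 293  38  30 888] [413.7 308. ] rail 0.4457 -0.2552
red [373 324  33  11 326] [388.7 328.9] 0.4382 -0.262
attempt to get argmax of an empty sequence
push left mm 6.8
g [14 24  8  4 20] [297.95 276.1 ] [0.4512, -0.2603]
```

```bash
python3 -m crank '[{"gripper":0,"travel":[1.5,0,0],"twist":[0,0,0]},{"gripper":0,"travel":[1.5,0,0],"twist":[0,0,0]},{"gripper":0,"travel":[1.5,0,0],"twist":[0,0,0]},{"gripper":0,"travel":[1,0,0],"twist":[0,0,0]},{"gripper":0,"travel":[1,0,0],"twist":[0,0,0]},{"gripper":0,"travel":[0,0,0],"twist":[0,0,0]},{"gripper":0,"travel":[0,0,0],"twist":[0,0,0]}]'; python3 st.py; python3 wm.py w9; python3 -c "
from h import *
c=bot.calibration('wrist'); o,d=ray(c,388,329); print(o,d)
im=cv2.imread('pics/w9.png')[250:370,330:490]; cv2.imwrite('pics/w9c.png',cv2.resize(im,None,fx=5,fy=5,interpolation=cv2.INTER_CUBIC))"
```

```text
time: 8.3
ee_pos: [0.4511, -0.0205, 0.0613]
tcp_rot: [-180.0, -0.0, 117.0]
wrist_force: [-1.4, -1.8, 4.9]
opening: -0.0001
grasp_force: 2.1
8.3 [ 0.4511 -0.0205  0.0613] [-1.8000e+02 -2.0000e-02  1.1705e+02] rail-rel-pad mm 0.1 114.5 F rail -2.1 -1.0 4.9 -9.854091619802241e-05
green [394 303  36  30 802] [414.1 316.6] rail 0.4463 -0.2546
red [373 324  33  11 328] [388.7 328.9] 0.4382 -0.2556
attempt to get argmax of an empty sequence
push left mm 1.0
[0.41546877 0.04605163 0.20460501] [ 0.41441897 -0.39765167 -0.88055725]
```

View pics/w9c.png

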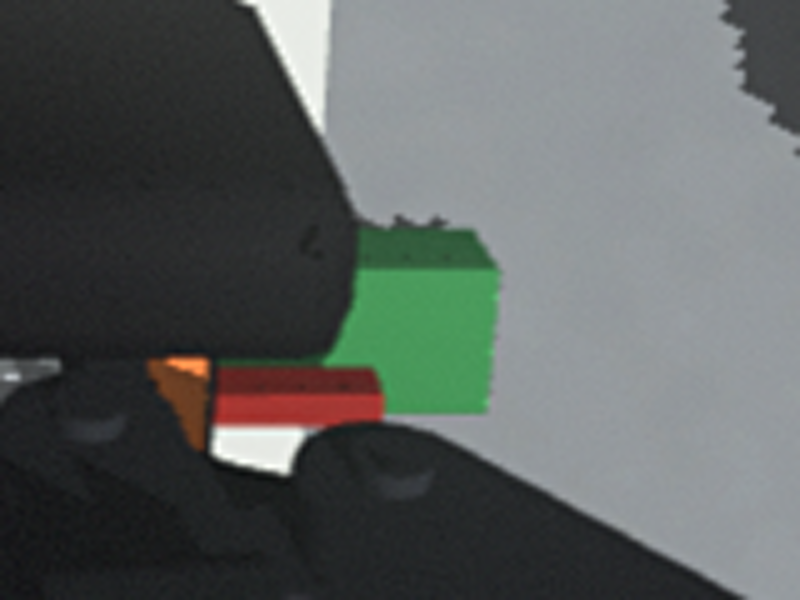

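The crop shows the pointer's lit top at crop rows 393–426 and the marker's at 268–412. The darker strips are their +y sides. I'll recompute from the top faces only.

```bash
python3 -c "
from h import *
c=bot.calibration('wrist'); Y=np.array([-.455,.891,0])
r=lambda v:250+(v+.5)/5-.5
U=330+300/5
f=lambda u,v,z:onz(c,330+u/5,r(v),z)@Y*1e3
print('marker edges',f(495,268,.018),f(488,412,.018),f(485,230,0))
for z in(.03,.033): print(z,f(300,393,z),f(300,426,z))
print('side bottom if +y face at z',[(z,f(300,368,z)) for z in(.024,.025,.027,.03)])
"
```

```text
marker edges -245.64039368034176 -265.1650725771367 -249.59571036978954
0.03 -255.13469435916113 -259.4321227198591
0.033 -253.2940529230125 -257.5176444285712
side bottom if +y face at z [(0.024, np.float64(-255.48529650606028)), (0.025, np.float64(-254.89019115618694)), (0.027, np.float64(-253.69998045644033)), (0.03, np.float64(-251.91466440682026))]
```

The pointer's 6 mm side face fits a top at 33 mm and an underside at 27 mm, which puts its centre at -255.4 mm, the same as the marker. I'll lift off and look from above.

```bash
python3 -m crank '[{"gripper":0,"travel":[0,0,-5],"twist":[0,0,0]},{"gripper":0,"travel":[0,0,-8],"twist":[0,0,0]},{"gripper":0,"travel":[0,0,-20],"twist":[0,0,0]},{"gripper":0,"travel":[0,0,-50],"twist":[0,0,0]},{"gripper":0,"travel":[-10,0,-50],"twist":[0,0,0]},{"gripper":0,"travel":[-40,0,0],"twist":[0,0,0]},{"gripper":0,"travel":[-20,0,0],"twist":[0,0,0]},{"gripper":0,"travel":[0,0,0],"twist":[0,0,0]},{"gripper":0,"travel":[0,0,0],"twist":[0,0,0]}]'; python3 st.py; python3 wm.py w10;  python3 -c "
from h import *
im=cv2.imread('pics/w10.png')[80:230,270:470]; cv2.imwrite('pics/w10c.png',cv2.resize(im,None,fx=4,fy=4,interpolation=cv2.INTER_CUBIC)); print(ray(bot.calibration('wrist'),370,125))"
```

```text
time: 9.48
ee_pos: [0.4824, -0.0824, 0.1937]
tcp_rot: [-179.9, -0.1, 117.0]
wrist_force: [-0.2, -0.1, 0.0]
opening: -0.0002
grasp_force: 0.0
9.475 [ 0.4824 -0.0824  0.1937] [-1.7993e+02 -8.0000e-02  1.1704e+02] rail-rel-pad mm -0.2 45.1 F rail -0.2 0.0 0.0 -0.00016738631455920637
green [354 165  40  22 659] [375.8 174.9] rail 0.4393 -0.2547
red [370 175   7   5  29] [372.9 176.6] 0.4377 -0.2548
pad [ 293  129   61   66 3390] 0.3916 -0.239
push left mm 0.0
(array([ 0.44693602, -0.01578787,  0.33727002]), array([ 0.11261635,  0.079537  , -1.05088786]))
```

View pics/w10c.png

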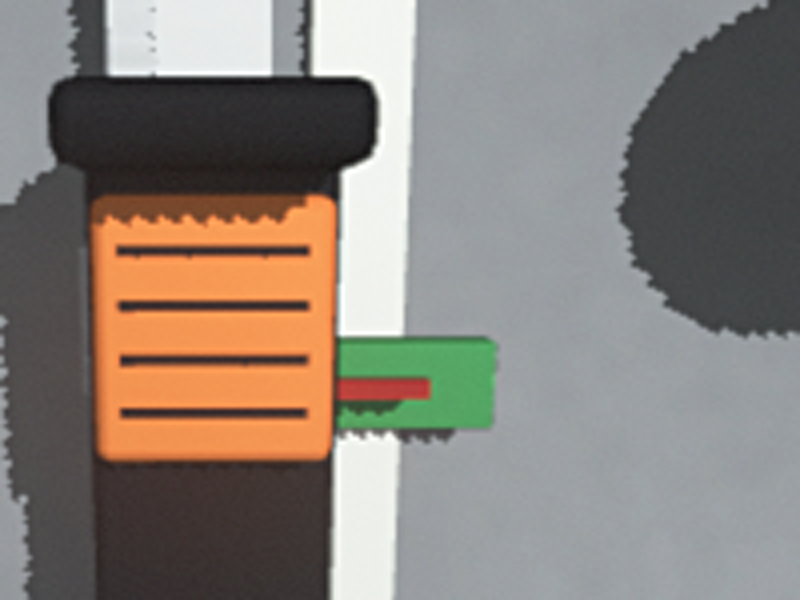

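The pointer is centred over the marker to within 1 mm, the paddle is clear of the finger, and there is no contact force. I'm handing in.

```bash
python3 -c "
from h import *
print(bot.job_done())"
```

```text
the job is handed in; nothing more can be done
None
```

The jaw was pushed back until its red pointer was over the green marker, to within about 1 mm in the last wrist view; I then let the release go, lifted the arm clear of everything, and handed the job in at about 9.5 s of the 42 s allowed.

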